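# Route the bench air to the cross-marked outlet

## Robot

A 6-joint arm with a two-finger parallel gripper is mounted at the origin on the work surface. World frame = base frame: x ahead of the robot, y to its left, z up, the work surface at z = 0. Lengths are in m, angles in rad, forces in N, time in s.
With the tool pointing down it reaches from about 0.275 to 0.75 m from the base axis. Payload 10.2 kg.
Tool frame: the origin (TCP) lies on the centre line of the jaws, within the pads' length; the fingertips stand ctrl.nose_length ahead of it and the grasp point (between the pads) lies 6 mm ahead of it (ctrl.nose_length is the distance from the TCP to the fingertips, in m); z points along the fingers, y is the direction in which the jaws open and shut (so a half turn about z gives the same grasp; the last joint's range is limited). The gripper opens to 85 mm and grips with 20 to 120 N. Pads are 22 mm wide; open, the fingers measure 114 mm over their backs; the gripper's body (76 mm by 85 mm) begins 54 mm behind the grasp point. The pads swing forward as they close: fully open they stand 13 mm farther back than shut.
Start: joints at [-1.449, 0.313, 1.498, -0, 1.331, -0.223], TCP at [0.177, -0.494, 0.256] pointing down, gripper open.
Joint ranges: [-2.94, 2.94], [-0.97, 2.17], [0.19, 2.56], [-1.23, 4.37], [0.02, 3.11], [-2.88, 2.88]. Speed limits (rad/s): [2.39, 2.39, 3.01, 3.14, 3.14, 3.14].

## Interface

Orientations are given as a unit quaternion [w, x, y, z].
In Python, from rig import ctrl gives the robot as it stands. Calls block until the motion is done:
- ctrl.movep(position, orientation): joint-space move of the TCP to a pose.
- ctrl.move_l(position, rot=None, max_speed=0.15, threshold=None): straight line of the TCP; rot=None keeps the orientation; max_speed is the mean speed in m/s. With threshold (N) it stops when the force on the tool has changed by that much, and returns True; else False.
- ctrl.move_j(angles): joint-space move.
- ctrl.open() and ctrl.close_gripper(newtons=None): open the fingers fully, or close them until they stop; newtons is the grip in N (None keeps the last).
- ctrl.pause(seconds).
- ctrl.ik(position, orientation): joint angles nearest the present ones, or None.
- ctrl.sense(): the state.
- ctrl.snapshot(name): name is "side" or "top"; returns the picture (400x640x3 uint8, red, green, blue); there is no depth.
- ctrl.camera_params(name): a dict with "fx", "fy", "cx", "cy" (pixels), "world_to_cam" (4x4, takes a point from world to camera coordinates). Camera axes: x right, y down, z forward; pixel columns grow to the right and rows downward; lengths in m; the calibration is good to about 2 mm. A picture is of the moment at which its call begins. camera_params takes no time and is no camera call.
A pose or a line that the arm cannot do raises ctrl.PlanningError and nothing moves.
- ctrl.finish_job(): hands the job in, once; it reports no verdict.
Trained networks look in the newest picture that a camera, given by its name, has taken for a name from the list of things; names that differ only in an ending like _2 or _b are one class to them, and where a whole thing is asked for, a point or a joint stands for the part that bears it (a point fixed in the world has none). Each returns a list of dicts, best first, with "score" (0 to 1); they miss things now and then, are a little off and sometimes report something else, mostly with a low value. They report only what shows in the picture. A call takes as long as a camera call. They do not tell look-alikes from the thing itself.
- ctrl.masks_of(camera, label): "pixels" (400x640 bool, what is visible of it) and "bbox" ([centre column, centre row, width, height] in pixels, round what is visible of it).
- ctrl.place_of(camera, label): "uv" ([column, row] in pixels: a listed point, or the origin of a listed thing).
The state is a dict: "t": time; "qpos": joint angles; "qvel": joint speeds; "joint_efforts": joint torques, N m; "tool_pos": TCP position; "tcp_rot": TCP orientation; "force": force on the tool from outside, world axes, zero at the start; "torque": the same for the moment, N m; "width": finger opening in m.
Only numpy, scipy, OpenCV 4.12 (cv2) and the standard library are available. Lean on these libraries where they do the work, as an engineer would, in place of code of your own. Each camera call takes 0.05 s, during which the arm holds its last target.

## Task

Route the bench air to the outlet marked with the cross: with a fingertip, push the upright tab of the round selector around until it points squarely at the cross-shaped mark, and only then press the black push button all the way in and let it come back out. Only push the tab, without pinching it or lifting the selector off its spindle; leave the loose things on the bench where they are.

Things in the scene. Friction and masses are not known exactly. Their poses are not given: they have to be found in the camera images.
- valve: The air selector: a round aluminium flange, 224 mm across and 30 mm high, fixed to the bench, with four brass outlet stubs low on its rim (out to 133 mm from the axis). Origin: on its turning axis (vertical), at bench level. Its own -x axis is where the tab points when joint rotor reads 0.
- rotor (a joint): Angle (rad) of the turning part, a grey disc 104 mm across, its top 49 mm above the bench, that carries the upright tab. 0: the tab points along the flange's own -x; positive turns it counterclockwise seen from above. Turns from -2.25 to 2.25 between hard stops, never through the side opposite 0. No click stops: friction (0.22 N m, or 4 N pushed at 58 mm from the axis) holds it where left.
- index (a point): An unseen point straight out along the tab's direction, 92 mm from the turning axis (the radius of the mark centres), 33 mm above the bench. It lies over a mark's centre when the tab points squarely at it.
- tab_top (a point): On the tab's top edge, 60 mm from the axis and 84 mm above the bench. The tab is a radial upright steel fin reaching from 24 to 74 mm from the axis, 14 mm thick with its two black cheeks, rising from the disc (49 mm above the bench) to 84 mm. Push it sideways, square to the radius, from either flank.
- tab_left: Black cheek, 44 x 4 x 30 mm, on the flank that leads when the rotor turns in the positive sense (push it to turn the rotor in the negative sense). Origin: its middle, 48 mm from the axis, 65 mm above the bench. Shorter than the steel tab at top and end. It and tab_right are felt together only when the tab is pinched.
- tab_right: The same cheek on the other flank (push it to turn the rotor in the positive sense).
- plug (a joint): How far the selector's turning part has been lifted off its spindle (m): 0 seated, up to 0.03. It lifts off freely if pulled up (0.5 kg).
- tag_cross: The cross mark: a black plus of two crossed bars, 34 x 34 mm, 10 mm arms, 4 mm thick, fixed on the flange. Origin: middle of its underside, 30 mm above the bench, 92 mm from the turning axis. The four marks sit at rotor angles -1.9, -1.0, 1.0 and 1.9, in an order that changes from start to start.
- tag_disc: The round mark, 32 mm across, black; origin as for the cross.
- tag_square: The square mark, 29 mm, black; origin as for the cross.
- tag_bar: The single-bar mark, 10 x 34 mm, black; origin as for the cross.
- button (a joint): How far the push button is pressed (m): 0 out, 0.006 fully in (about 4 N); springs back.
- button_top (a point): Centre of the button's flat top, 22 mm above the bench when out. The button is a black disc 36 mm across on an aluminium ring 52 mm across and a grey 75 mm square foot, fixed to the bench.
- grease_jar: Bystander: white jar with a steel cap, 42 mm across, 45 mm high, standing beside the selector. Origin: centre of its underside.
- bearing: Bystander: steel ring, 48 mm across, 12 mm high, near the push button. Origin: centre of its underside.
- hex_key: Bystander: small L-shaped steel key lying flat, 75 x 30 mm, 7 mm thick, near the push button. Origin: near its corner, at bench level.
- hub: Bystander: bare aluminium wheel hub standing on end, 52 mm across, 80 mm high. Origin: centre of its underside.
- chainring: Bystander: flat toothed chainring lying flat, 116 mm across, 8 mm high. Origin: centre of its underside.
- screwdriver: Bystander: screwdriver lying flat along its own x. Origin: on the bench under it.
- oil_bottle: Bystander: white bottle with black cap, 60 mm across, 150 mm high, standing. Origin: centre of its underside.
Things that resemble listed ones, but are neither listed nor needed, are in the scene too. There is more than one size of the part that bears button; the job needs the middle-sized.

How it is judged:
On the way, in this order (a step that is already met when the one before it is completed fails the run):
1. the tab points squarely at the cross and rests there, button out (horizontal distance between index and tag_cross below 0.011 m and velocity of joint rotor between -0.05 and 0.05 rad/s and value of joint button below 0.0015 m), for 0.3 s.
2. the button is pressed all the way in while the tab points at the cross (horizontal distance between index and tag_cross below 0.011 m and value of joint button above 0.0045 m), for 0.1 s.
3. the button is back out (value of joint button below 0.0015 m), for 0.1 s.
At the end, for the whole second after the job is handed in: The tab rests pointing at the cross (the point 92 mm out along the tab within 11 mm of the cross's centre, about 7 degrees), the selector is seated on its spindle within 3 mm, and the button is out again (all of step 1 and value of joint plug below 0.003 m); the robot touches nothing.
It fails at once if the button is pressed while the tab does not point at the cross (value of joint button above 0.003 m and horizontal distance between index and tag_cross above 0.011 m).
It fails at once if the tab is pinched (both flanks pressed at once, over 2 N each) (contact force between each of tab_left, tab_right and the fingers above 2 N).
It fails at once if the selector is lifted off its spindle by more than 5 mm (value of joint plug above 0.005 m).
It fails at once if a loose bystander is moved by more than 30 mm, lifted or knocked over (distance of any of grease_jar, bearing, hex_key, hub, chainring, screwdriver, oil_bottle from where it was at the start of the episode above 0.03 m or angle between any of grease_jar, hub, oil_bottle's own z axis and vertical above 0.5 rad).
It also fails if it takes over 54 s, if anything falls off the work surface, if the arm or the gripper's body presses on something with over 40 N, if the wrist force passes 120 N, or if a joint passes its speed limit or range.

## Working session

There is one attempt and no reset: what is moved stays moved. The work goes in short steps, each a Python script; the robot and the scene stay as the last script left them, time stands still between calls to the robot, and variables do not carry over. Pictures are saved under pics/ and viewed, and the job is handed in when it is done.

```bash
mkdir -p pics; ls
python3 - <<'E'
from rig import ctrl
import cv2
for n in("side","top"):
    im=ctrl.snapshot(n); cv2.imwrite(f"pics/{n}0.png",im[:,:,::-1])
    p=ctrl.camera_params(n); print(n,{k:(v if k!="world_to_cam" else [[round(float(a),3) for a in r] for r in v]) for k,v in p.items()})
    for l in("valve","tab_top","tag_cross","index","button_top","tag_disc","tag_square","tag_bar","tab_left","tab_right"):
        try: print(l,[([round(float(x),1) for x in d["uv"]],round(float(d["score"]),2)) for d in ctrl.place_of(n,l)])
        except Exception as e: print(l,e)
print(ctrl.nose_length, ctrl.sense())
E
```

```text
pics
side {'fx': 398.14613591553825, 'fy': 398.14613591553825, 'cx': 323.0751979630617, 'cy': 198.4571539900656, 'world_to_cam': [[-0.974, -0.228, 0.001, 0.563], [-0.152, 0.647, -0.747, 0.109], [0.169, -0.727, -0.665, 0.982], [0.0, 0.0, 0.0, 1.0]]}
valve [([329.0, 201.7], 0.64)]
tab_top [([345.6, 191.0], 0.76)]
tag_cross [([340.0, 178.4], 0.48)]
index [([352.6, 215.2], 0.75)]
button_top [([219.1, 311.5], 0.91), ([332.0, 272.1], 0.71), ([315.8, 319.7], 0.5)]
tag_disc [([324.6, 223.9], 0.42)]
tag_square [([297.2, 210.3], 0.48)]
tag_bar [([356.0, 190.3], 0.63)]
tab_left []
tab_right [([339.8, 194.8], 0.58), ([389.1, 213.9], 0.48)]
top {'fx': 363.14540721781196, 'fy': 363.14540721781196, 'cx': 321.8404322799262, 'cy': 201.59698815526858, 'world_to_cam': [[0.138, -0.99, 0.002, -0.04], [-0.962, -0.135, -0.237, 0.584], [0.235, 0.031, -0.972, 0.998], [0.0, 0.0, 0.0, 1.0]]}
valve [([339.3, 214.8], 0.64)]
tab_top [([323.3, 223.6], 0.72), ([256.1, 196.7], 0.67)]
tag_cross [([364.1, 218.9], 0.61)]
index [([316.1, 234.2], 0.75), ([465.7, 228.2], 0.6)]
button_top [([260.4, 221.8], 0.68), ([219.8, 215.0], 0.55), ([219.9, 156.7], 0.48)]
tag_disc [([306.3, 213.2], 0.56)]
tag_square [([316.4, 187.4], 0.62)]
tag_bar []
tab_left [([329.3, 222.2], 0.59)]
tab_right []
0.025 {'t': 1.1, 'qpos': array([-1.44941803e+00,  3.12859779e-01,  1.49768780e+00,  1.51474715e-05,
        1.33100318e+00, -2.23382293e-01]), 'qvel': array([ 0.00183575,  0.0001229 ,  0.00055901, -0.00131421,  0.00230399,
       -0.00040858]), 'joint_efforts': array([ 1.73077144e-03, -4.12166190e+01, -2.59892642e+01, -9.65036656e-05,
        6.71782036e-04, -3.05028280e-06]), 'tool_pos': array([ 0.17743656, -0.49411528,  0.25631937]), 'tcp_rot': array([2.12960188e-05, 9.85179580e-01, 1.71526077e-01, 6.27956381e-06]), 'force': array([-0.36366511, -1.02559184,  0.7288719 ]), 'torque': array([-0.04355819,  0.02830473, -0.01129566]), 'width': 0.0855468354762336}
```

View pics/side0.png

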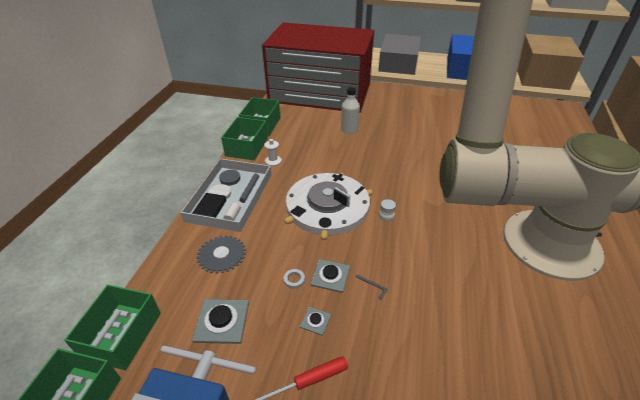

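View pics/top0.png

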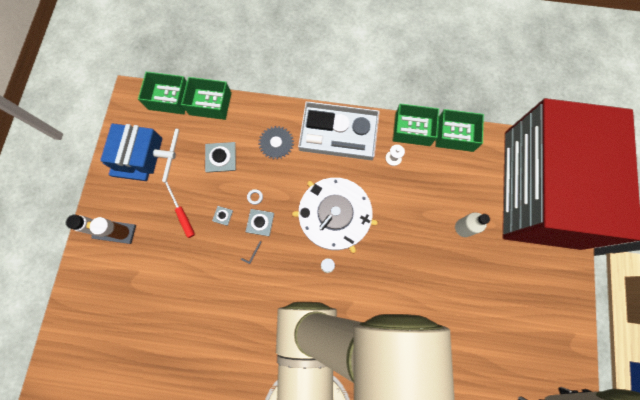

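Run:
```python
import cv2
a=cv2.imread("pics/side0.png")[140:350,180:440]; b=cv2.imread("pics/top0.png")[130:290,190:410]
cv2.imwrite("pics/side0c.png",cv2.resize(a,None,fx=2.8,fy=2.8,interpolation=2))
cv2.imwrite("pics/top0c.png",cv2.resize(b,None,fx=3.5,fy=3.5,interpolation=2))
```

```text
(no output)
```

View pics/side0c.png

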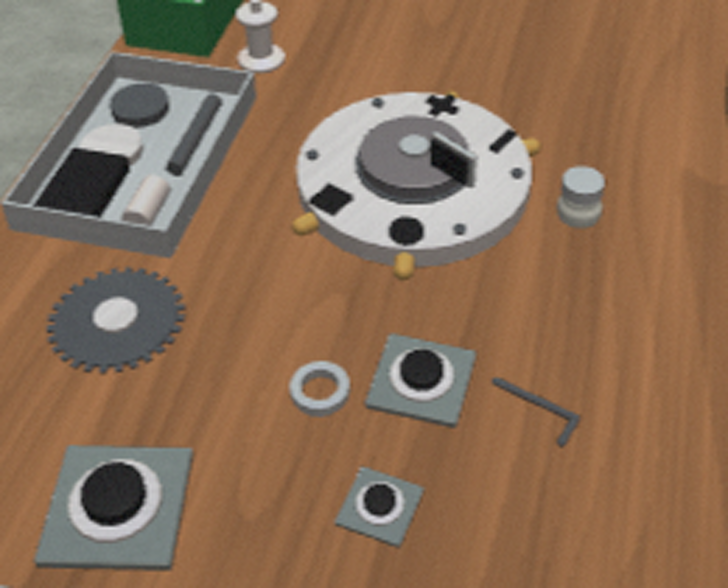

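View pics/top0c.png

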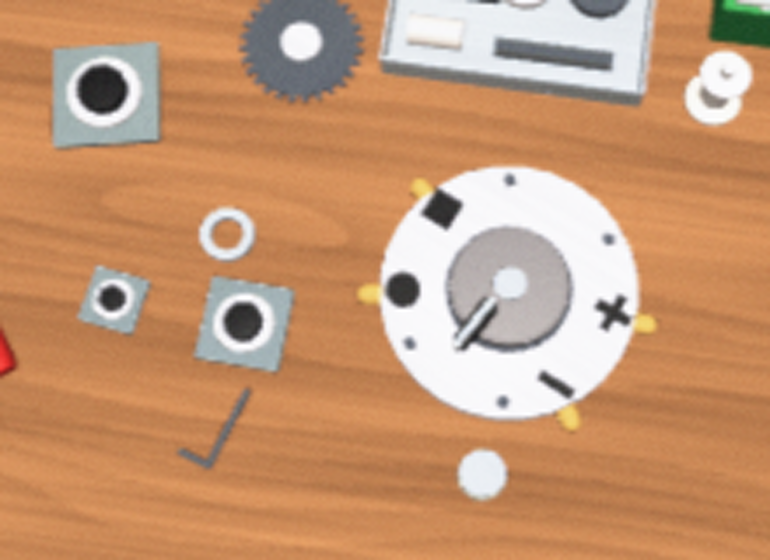

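The candidates for the button, as pixels (top / side), are the large one (220,156)/(219,316), the small one (222,215)/(316,320) and the middle one (260,222)/(331,273). By the stated 75 mm foot I expect the middle one, and I'll check the sizes. The cross is on the right of the flange at (365,219) top and (338,178) side. The tab points to the lower left in the top view.

```bash
cat > h.py <<'E'
import numpy as np, cv2
from rig import ctrl
def ray(cam,uv):
    p=ctrl.camera_params(cam); T=np.array(p["world_to_cam"]); R=T[:3,:3]; o=-R.T@T[:3,3]
    d=R.T@np.array([(uv[0]-p["cx"])/p["fx"],(uv[1]-p["cy"])/p["fy"],1]); return o,d
def atz(cam,uv,z):
    o,d=ray(cam,uv); return (o+d*(z-o[2])/d[2])
def proj(cam,P):
    p=ctrl.camera_params(cam); T=np.array(p["world_to_cam"]); c=T[:3,:3]@np.array(P)+T[:3,3]
    return np.array([p["fx"]*c[0]/c[2]+p["cx"],p["fy"]*c[1]/c[2]+p["cy"]])
E
python3 - <<'E'
from h import *
s=lambda x,y:(180+(x+.5)/2.8-.5,140+(y+.5)/2.8-.5)
t=lambda x,y:(190+(x+.5)/3.5-.5,130+(y+.5)/3.5-.5)
z=.034
T={"cross":[t(613,313),s(441,105)],"bar":[t(556,384),s(503,141)],"disc":[t(403,290),s(406,231)],"square":[t(441,208),s(331,199)]}
A={"cross":1.9,"bar":1.0,"disc":-1.0,"square":-1.9}
P={}
for k,(a,b) in T.items():
    pa,pb=atz("top",a,z)[:2],atz("side",b,z)[:2]; P[k]=(pa+pb)/2; print(k,pa.round(4),pb.round(4))
# lsq fit centre + yaw with radius .092 ; tab dir world angle = yaw+pi+rotor
from scipy.optimize import least_squares
f=lambda v:np.concatenate([P[k]-v[:2]-.092*np.array([np.cos(v[2]+np.pi+A[k]),np.sin(v[2]+np.pi+A[k])]) for k in P])
c0=np.mean(list(P.values()),0)
r=min((least_squares(f,[*c0,y]) for y in (-2,0,2)),key=lambda r:r.cost); print("fit",r.x,r.fun.round(4))
cx=r.x[:2]
a=atz("top",t(493,300),.084)[:2]; b=atz("top",t(459,345),.084)[:2]
print("tab top pts",a,b,"angles",np.arctan2(*(b-cx)[::-1]), np.arctan2(*(b-a)[::-1]),"r",np.hypot(*(a-cx)),np.hypot(*(b-cx)))
w=np.arctan2(*(b-cx)[::-1]); print("rotor",(w-r.x[2]-np.pi+np.pi)%(2*np.pi)-np.pi)
for n,a,b in(("mid",t(243,321),s(421,369)),("small",t(112,298),s(380,500)),("big",t(102,88),s(113,492))):
    print(n,atz("top",a,.022).round(4),atz("side",b,.022).round(4))
for n,c in(("mid",[(210,277),(293,291),(278,371),(194,355)]),("small",[(97,266),(149,281),(132,333),(79,317)]),("big",[(52,45),(158,43),(160,140),(55,147)])):
    q=[atz("top",t(*x),.006)[:2] for x in c]; print(n,[round(float(np.hypot(*(q[i]-q[i-1]))),4) for i in range(4)],np.mean(q,0))
for n,uv in(("jar",(482,474)),):print(n,atz("top",t(*uv),.045))
print("screwdriver.. bottle",atz("top",(483,219),.15),"hub",atz("top",(397,150),.08))
E
```

```text
cross [ 0.5575 -0.093 ] [ 0.5589 -0.091 ]
bar [ 0.4898 -0.0519] [ 0.4892 -0.0501]
disc [0.5524 0.0888] [0.553  0.0909]
square [0.6297 0.0668] [0.6289 0.0664]
fit [ 0.56654086 -0.00071463 -0.42066417] [ 0.      0.0003 -0.      0.0001 -0.0001 -0.0004  0.     -0.    ]
tab top pts [0.54417829 0.01056088] [0.50328562 0.03302265] angles 2.651621137139659 2.6392978880555487 r 0.025044391845507764 0.07168980916626079
rotor -0.06930734719245235
mid [0.5084 0.2231 0.022 ] [0.5092 0.2274 0.022 ]
small [0.5126 0.3397 0.022 ] [0.5127 0.3487 0.022 ]
big [0.7021 0.3882 0.022 ] [0.702  0.3863 0.022 ]
mid [0.0707, 0.0751, 0.0721, 0.0753] [0.50914704 0.22522062]
small [0.0478, 0.049, 0.0483, 0.0496] [0.51455747 0.34240418]
big [0.1, 0.0983, 0.0951, 0.0954] [0.70307457 0.38882202]
jar [4.05737626e-01 1.97874696e-04 4.50000000e-02]
screwdriver.. bottle [ 0.57753951 -0.39649064  0.15      ] hub [ 0.77227174 -0.16150533  0.08      ]
```

Run:
```python
import cv2
b=cv2.imread("pics/top0.png")[195:245,205:285]; cv2.imwrite("pics/btn.png",cv2.resize(b,None,fx=8,fy=8,interpolation=2))
```

```text
(no output)
```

View pics/btn.png

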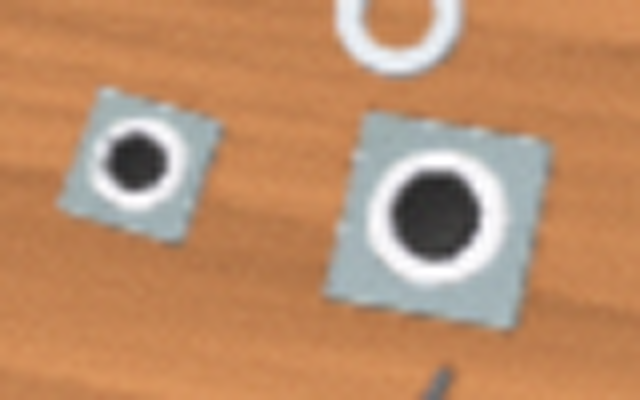

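The geometry agrees: the marks fit within 0.4 mm, and the tab is at rotor ≈ -0.07. The cross is at +1.9 on the positive side. The middle button's foot measures ~74 mm. I'll close the gripper, approach the tab's trailing flank and check that the whole arc is reachable.

```bash
cat >> h.py <<'E'
from scipy.spatial.transform import Rotation as Ro
C=np.array([.5665,-.0007]); YAW=-.4207
def pose(rotor,gap,z,sgn,r=.058,h=.018):
    a=YAW+np.pi+rotor; er=np.array([np.cos(a),np.sin(a),0]); et=np.array([-er[1],er[0],0])
    y=sgn*er; zt=np.array([0,0,-1.]); x=np.cross(y,zt)
    q=Ro.from_matrix(np.c_[x,y,zt]).as_quat()[[3,0,1,2]]
    p=np.r_[C,0]+r*er-(h+gap)*et; p[2]=z
    return p,q
E
python3 - <<'E'
from h import *
print(ctrl.nose_length); ctrl.close_gripper(20); s=ctrl.sense(); print(ctrl.nose_length,s["t"],s["width"])
for sg in(1,-1):
    for r in(-.07,.4,.9,1.4,1.9):
        q=ctrl.ik(*pose(r,.015,.085,sg)); print(sg,r,None if q is None else q.round(2))
E
```

```text
0.025
0.025 1.8667 -0.0001232460579950297
1 -0.07 [-0.12  0.53  1.67 -0.    0.94 -2.77]
1 0.4 None
1 0.9 [-0.23  0.47  1.77 -0.    0.9   2.43]
1 1.4 [-0.29  0.48  1.75 -0.    0.91  1.87]
1 1.9 [-0.33  0.53  1.68 -0.    0.94  1.34]
-1 -0.07 [-0.12  0.53  1.67 -0.    0.94  0.38]
-1 0.4 [-0.16  0.49  1.74 -0.    0.91 -0.14]
-1 0.9 [-0.23  0.47  1.77 -0.    0.9  -0.71]
-1 1.4 [-0.29  0.48  1.75 -0.    0.91 -1.27]
-1 1.9 [-0.33  0.53  1.68 -0.    0.94 -1.8 ]
```

Run:
```python
from h import *
ctrl.movep(*pose(-.07,.015,.25,-1))
p,q=pose(-.07,.015,.088,-1); ctrl.move_l(p,q,max_speed=.2)
s=ctrl.sense(); print(s["t"],s["tool_pos"],p,s["force"])
for n in("side","top"): cv2.imwrite(f"pics/{n}1.png",ctrl.snapshot(n)[:,:,::-1])
a=cv2.imread("pics/side1.png")[140:260,250:420]; cv2.imwrite("pics/side1c.png",cv2.resize(a,None,fx=4.5,fy=4.5,interpolation=2))
```

```text
5.15 [0.53151606 0.05553702 0.08903305] [0.53089485 0.05573822 0.088     ] [ 0.26150557 -0.10466159 -0.68072363]
```

View pics/side1c.png

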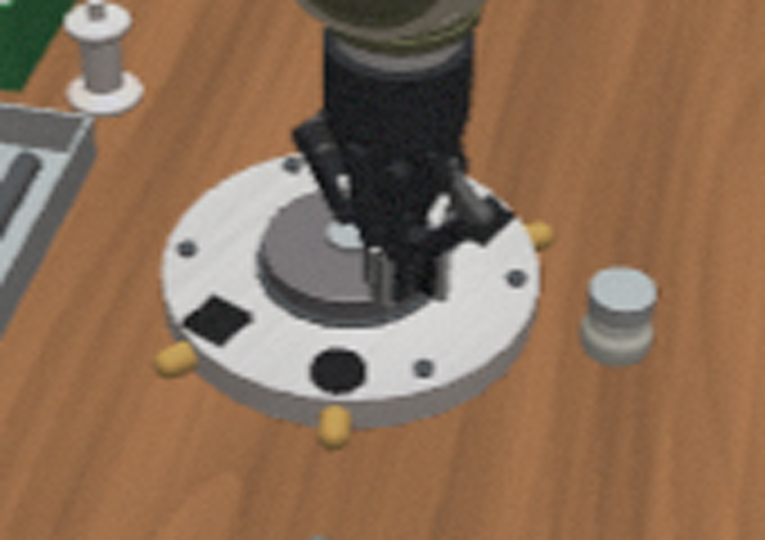

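The closed fingertips sit beside the tab's trailing flank above the disc and the jar is clear. Now the arc push, stopping a little short to look.

Run:
```python
from h import *
p,q=pose(-.07,-.006,.088,-1)
hit=ctrl.move_l(p,q,max_speed=.03,threshold=2.5); s=ctrl.sense()
a=YAW+np.pi-.07; et=np.array([-np.sin(a),np.cos(a)])
print(hit,s["t"],"tangential offset",(s["tool_pos"][:2]-C)@et,s["force"])
for r in np.arange(.05,1.76,.1):
    ctrl.move_l(*pose(r,0,.088,-1),max_speed=.06)
s=ctrl.sense(); print(s["t"],s["tool_pos"],pose(r,0,.088,-1)[0],s["force"],r)
for n in("side","top"): cv2.imwrite(f"pics/{n}2.png",ctrl.snapshot(n)[:,:,::-1])
a=cv2.imread("pics/side2.png")[140:260,250:420]; cv2.imwrite("pics/side2c.png",cv2.resize(a,None,fx=4.5,fy=4.5,interpolation=2))
a=cv2.imread("pics/top2.png")[150:290,250:420]; cv2.imwrite("pics/top2c.png",cv2.resize(a,None,fx=4,fy=4,interpolation=2))
```

```text
True 5.7833 tangential offset -0.017449314544794883 [-0.3314143   0.42168244  1.08250907]
10.3 [ 0.53516759 -0.05258914  0.08799838] [ 0.5351513  -0.05271211  0.088     ] [-1.69401519  0.3895852   0.02502356] 1.7500000000000004
```

View pics/side2c.png

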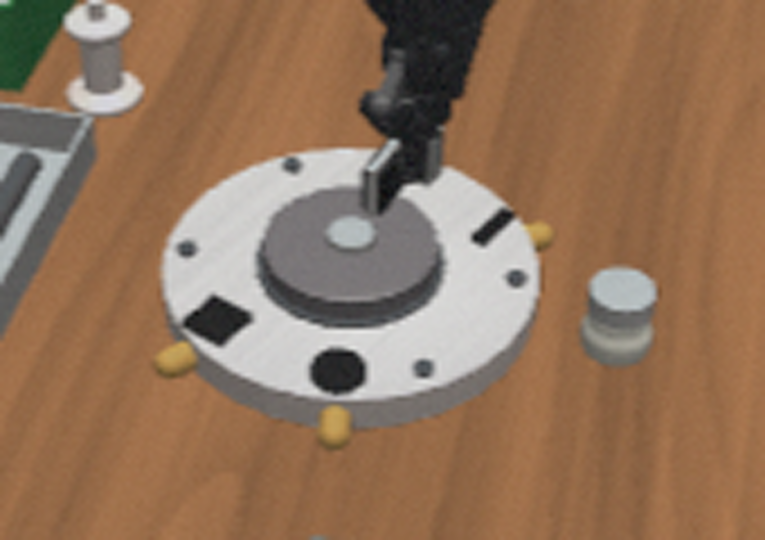

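View pics/top2c.png

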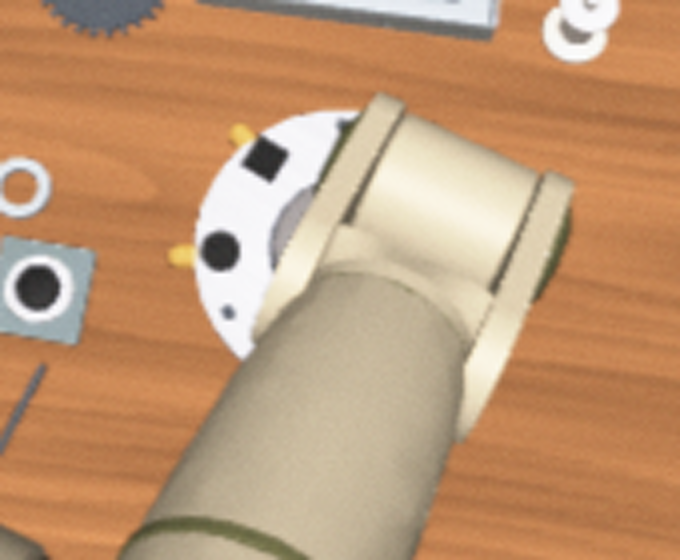

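The tab has travelled with the finger and contact was at 17.4 mm against an expected 18. Now I'll finish the arc, back off and look.

Run:
```python
from h import *
for r in (1.83,1.9): ctrl.move_l(*pose(r,0,.088,-1),max_speed=.04)
ctrl.move_l(*pose(1.9,.03,.088,-1),max_speed=.1)
p,q=pose(1.9,.03,.2,-1); ctrl.move_l(p,q,max_speed=.2)
ctrl.movep([.44,.19,.2],q)
s=ctrl.sense(); print(s["t"],s["tool_pos"],s["force"])
for n in("side","top"):
    cv2.imwrite(f"pics/{n}3.png",ctrl.snapshot(n)[:,:,::-1])
    for l in("tab_top","index","tag_cross"): print(n,l,[(d["uv"],d["score"]) for d in ctrl.place_of(n,l)])
a=cv2.imread("pics/side3.png")[140:260,250:420]; cv2.imwrite("pics/side3c.png",cv2.resize(a,None,fx=4.5,fy=4.5,interpolation=2))
a=cv2.imread("pics/top3.png")[160:270,250:420]; cv2.imwrite("pics/top3c.png",cv2.resize(a,None,fx=4.5,fy=4.5,interpolation=2))
```

```text
13.0917 [0.44047799 0.18926097 0.1996769 ] [0.1065899  0.08798795 0.37105462]
side tab_top [([335.3, 169.8], 0.62), ([293.4, 277.8], 0.42)]
side index []
side tag_cross [([338.0, 178.7], 0.53)]
top tab_top [([357.3, 215.2], 0.57), ([464.0, 227.5], 0.44)]
top index [([365.4, 220.5], 0.93)]
top tag_cross [([365.7, 219.4], 0.54)]
```

View pics/side3c.png

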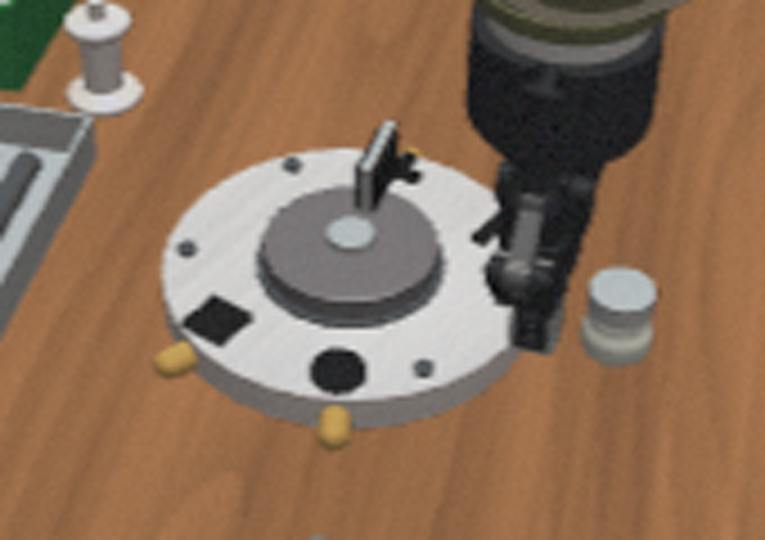

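View pics/top3c.png

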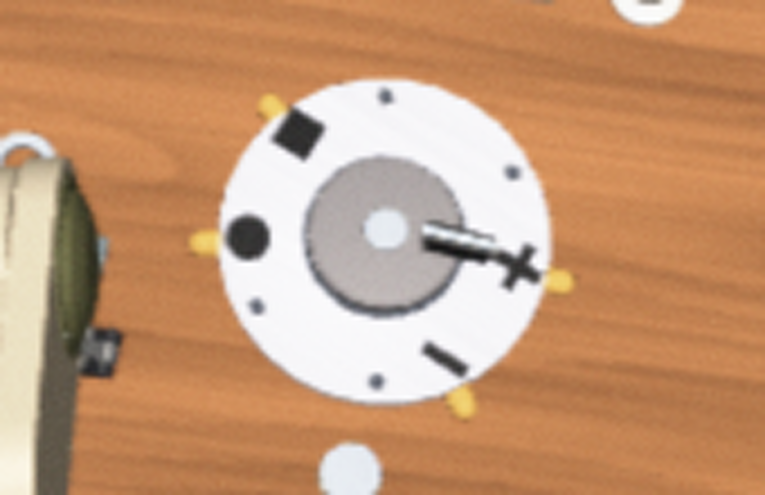

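The tab stands at about (352,213) in the top view and points at the cross at (365,219). I'll check it by numbers.

Run:
```python
from h import *
im=cv2.imread("pics/top3.png"); 
t=lambda x,y:(250+(x+.5)/4.5-.5,160+(y+.5)/4.5-.5)
a=atz("top",t(424,230),.084)[:2]; b=atz("top",t(493,244),.084)[:2]
print(a,b)
for n,v in(("a-b",b-a),("C-b",b-C),("C-a",a-C)): print(n,np.arctan2(*v[::-1]),np.hypot(*v))
i=atz("top",(365.4,220.5),.033)[:2]; print("index",i,np.arctan2(*(i-C)[::-1]),"want",YAW+np.pi+1.9-2*np.pi)
s=atz("side",(335.3,169.8),.084)[:2]; print(s,np.arctan2(*(s-C)[::-1]),np.hypot(*(s-C)))
for r in(1.8,1.85,1.9,1.95):
    A=YAW+np.pi+r; e=np.array([np.cos(A),np.sin(A)]); print(r,[proj("top",[*(C+k*e),.084]).round(1) for k in(.024,.074)],[proj("side",[*(C+k*e),.084]).round(1) for k in(.024,.074)])
print("measured top",t(424,230),t(493,244),"side ends",250+365/4.5,140+162/4.5,250+391/4.5,140+124/4.5)
```

```text
[ 0.56302752 -0.02571617] [ 0.5600608  -0.07057018]
a-b -1.6368419292563434 0.04495201193732934
C-b -1.6626962419166949 0.07016626745489682
C-a -1.7087242377792695 0.025256027354227988
index [ 0.55358616 -0.0953943 ] -1.706334210296844 want -1.6622926535897928
[ 0.55867139 -0.05914304] -1.70395654591949 0.05896504654523055
1.8 [array([343.3, 211. ]), array([359.8, 216.5])] [array([331.3, 177.6]), array([338.7, 167. ])]
1.85 [array([343.4, 210.6]), array([360.2, 215.3])] [array([330.9, 177.5]), array([337.4, 166.7])]
1.9 [array([343.5, 210.2]), array([360.5, 214.1])] [array([330.5, 177.4]), array([336.1, 166.4])]
1.95 [array([343.6, 209.8]), array([360.7, 212.9])] [array([330. , 177.3]), array([334.8, 166.1])]
measured top (343.8333333333333, 210.72222222222223) (359.1666666666667, 213.83333333333334) side ends 331.1111111111111 176.0 336.8888888888889 167.55555555555554
```

Two estimates lie 0.04 rad off and two lie on the target, so the tab is within 4 mm of square at the cross against the 11 mm allowed. Now the button.

Run:
```python
from h import *
q=ctrl.sense()["tcp_rot"]; B=[.5089,.2252]
ctrl.move_l([*B,.12],q,max_speed=.2)
ctrl.move_l([*B,.055],max_speed=.1)
ctrl.pause(.2); f0=ctrl.sense()
hit=ctrl.move_l([*B,.039],max_speed=.02,threshold=10)
s=ctrl.sense(); print(hit,f0["tool_pos"],f0["force"],s["tool_pos"],s["force"]); ctrl.pause(.3)
s=ctrl.sense(); print(s["tool_pos"],s["force"],s["t"])
cv2.imwrite("pics/side4.png",cv2.resize(ctrl.snapshot("side")[220:330,250:420,::-1],None,fx=4.5,fy=4.5,interpolation=2))
```

```text
True [0.5091678  0.22528919 0.05558939] [ 0.60557393 -0.37886696  0.10292081] [0.50895783 0.22524032 0.04101852] [-2.06009819 -0.54090664  6.51366202]
[0.50896833 0.22523453 0.04100523] [-1.8538031  -1.42546509  6.32404614] 16.1917
```

View pics/side4.png

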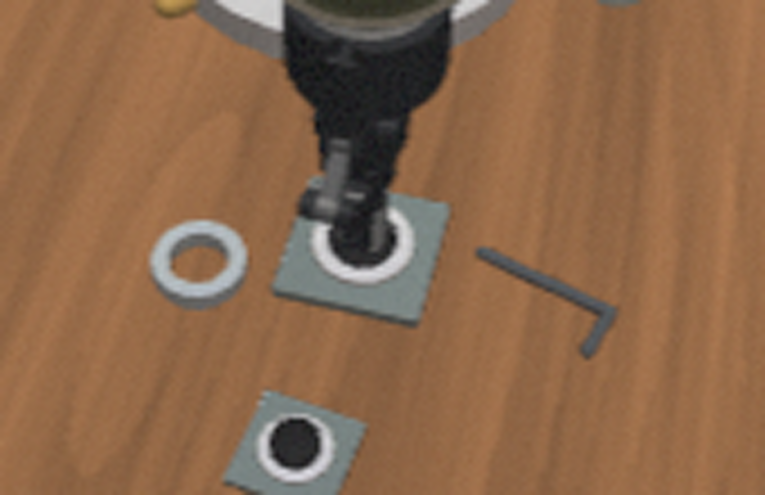

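The tip is centred on the button at z = 0.016 (6 mm in) with 6.3 N. I'll lean slightly more, then release and check.

Run:
```python
from h import *
B=[.5089,.2252]
hit=ctrl.move_l([*B,.0395],max_speed=.02,threshold=10); ctrl.pause(.2)
s=ctrl.sense(); print(hit,s["tool_pos"],s["force"])
ctrl.move_l([*B,.06],max_speed=.06); ctrl.move_l([*B,.2],max_speed=.2)
ctrl.movep([.36,.3,.25],s["tcp_rot"])
ctrl.pause(.3); s=ctrl.sense(); print(s["t"],s["tool_pos"],s["force"])
for n in("side","top"): cv2.imwrite(f"pics/{n}5.png",ctrl.snapshot(n)[:,:,::-1])
a=cv2.imread("pics/side5.png")[140:340,180:440]; cv2.imwrite("pics/side5c.png",cv2.resize(a,None,fx=2.9,fy=2.9,interpolation=2))
a=cv2.imread("pics/top5.png")[130:290,190:410]; cv2.imwrite("pics/top5c.png",cv2.resize(a,None,fx=3.5,fy=3.5,interpolation=2))
```

```text
False [0.50904373 0.22526593 0.04080791] [-5.56483412 -1.54927151 16.49918396]
19.0667 [0.36064273 0.29960402 0.24952122] [-0.78931206  0.72512529  0.31533362]
```

View pics/side5c.png

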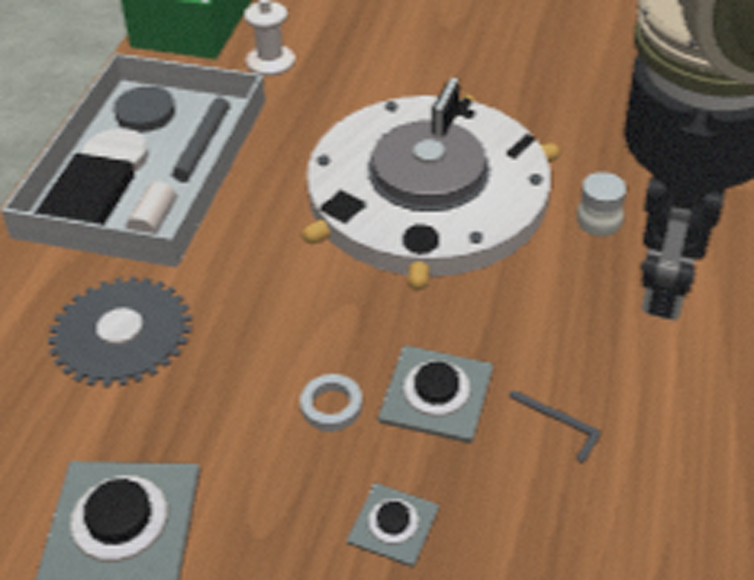

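View pics/top5c.png

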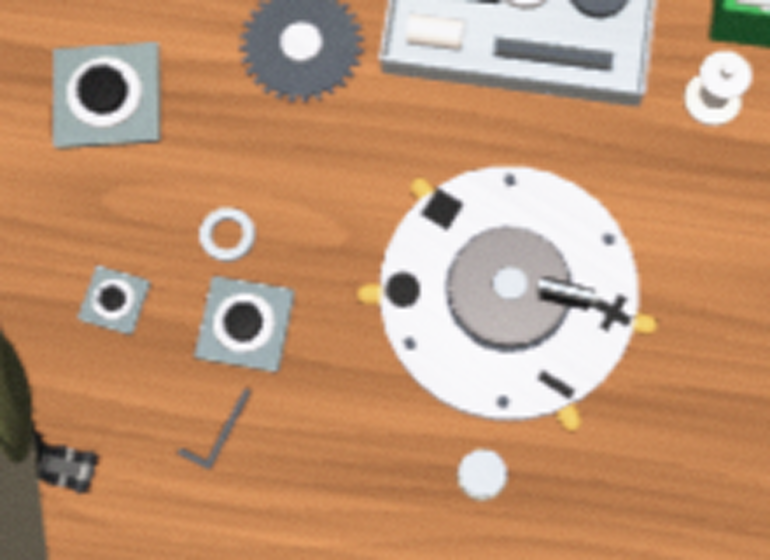

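The button is out again at top crop (243,321). The tab still points at the cross at (613,313), the bystanders haven't moved, and the arm is clear.

```bash
python3 -c "
from rig import ctrl
ctrl.finish_job(); print(ctrl.sense()['t'])"
```

```text
the job is handed in; nothing more can be done
the job is handed in; nothing more can be done
```

The tab now points at the cross, and the middle-sized button was pressed fully in and came back out. I handed the job in just after 19.07 s on the robot's clock, against the 54 s limit. No verdict is reported, so this rests on my own checks.

- **Tab:** I pushed it with the closed fingertips on one flank only, about 1.97 rad counterclockwise, to rotor ≈ 1.9. Measured after the push, two estimates were off by about 0.04 rad (up to 4 mm at the mark). A third matched exactly and the tab's edge slope differed by 0.025 rad. All are well inside the 11 mm allowed.
- **Button:** It went in about 6 mm, first at 6 N and then at 16 N against its stop. The last pictures show it out again.
- **Surroundings:** By eye in the last close-up pictures, the loose things in view have not moved, the selector looks seated, and the arm touches nothing. The screwdriver and the oil bottle were outside those crops, so I did not check them again; the arm never worked near them.

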